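Even up two loads on the desk balance

TASK

The two loads on the balance are to weigh the same. Move the one item from the low pan across to the high pan that makes both pans sit level, standing it upright on the pan; at the end the box, the stapler and the glue stick must all be on the pans.

Things in the scene. Friction and masses are not known exactly. Their poses are not given: they have to be found in the camera images.
- balance: Two-pan bench balance, fixed; origin: base centre on the desk; x to the back, y to the left pan, z up. Two steel pans 170 mm (x) by 160 mm (y), rim 3 mm thick, 8 mm above the pan floor; pan centres at x = 0, y = +120 and -120 mm; pan floors z = 75 mm when level, always horizontal, rising or sinking up to 10 mm, softly (0.5 N: 8 mm). Dial between the pans up to z = 134 mm. Either pan may be low.
- balance_beam (a joint): Tilt of the beam that carries the pans (rad): 0 is level, positive is left (+y) pan high and right pan low, stops at 0.08 either way. Each pan floor moves 12 mm per 0.1 rad; 45 g of difference tilts it by about 0.06. At first the high pan holds only a stapler (160 g, 130 mm long along y, 34 wide, 48 high), centred 38 mm behind the pan's centre; that pan's front half is empty.
- glue_center (a point): Centre (half-way up) of the glue stick that stands upright in the front half of the low pan, beside the box: round, 24 mm in diameter, 92 mm tall, 45 g, z axis along it, about 45 mm in front of the pan's centre. A second glue stick, standing on the desk to the right of the balance, is no part of the loads.
- box_center (a point): Centre (half-way up) of the small closed painted wooden box that lies in the back half of the low pan: 77 mm deep (along x), 113 mm wide (y), 55 mm high, 205 g; its front lip faces the glue stick.
There are look-alikes about, which are no part of the job. Leave any purple or red look-alike of the part that bears glue_center alone.

How it is judged:
At the end, for the whole second after the job is handed in: At rest, the beam is within 0.025 rad of level (pans within 3 mm of level height), the glue stick stands upright (within 10 degrees) on the floor of one pan and the box lies on the other pan (the stapler beside the glue stick, or the beam would not be level) (value of joint balance_beam between -0.025 and 0.025 rad and velocity of joint balance_beam between -0.05 and 0.05 rad/s and horizontal distance between glue_center and box_center above 0.15 m and angle between glue_center's own z axis and vertical below 0.17 rad and x of glue_center in the frame of balance between -0.085 and 0.085 m and z of glue_center in the frame of balance between 0.111 and 0.131 m and ((y of glue_center in the frame of balance between 0.04 and 0.2 m and y of box_center in the frame of balance between -0.2 and -0.04 m) or (y of glue_center in the frame of balance between -0.2 and -0.04 m and y of box_center in the frame of balance between 0.04 and 0.2 m)) and x of box_center in the frame of balance between -0.085 and 0.085 m and z of box_center in the frame of balance between 0.092 and 0.113 m); the robot touches nothing.
It also fails if it takes over 40 s, if anything falls off the work surface, if the arm or the gripper's body presses on something with over 40 N, if the wrist force passes 120 N, or if a joint passes its speed limit or range.

ROBOT

A 6-joint arm with a two-finger parallel gripper is mounted at the origin on a cart in front of the work surface, level with it; the furniture and walls round the work are solid. World frame = base frame: x ahead of the robot, y to its left, z up, the work surface at z = 0. Lengths are in m, angles in rad, forces in N, time in s.
With the tool pointing down it reaches from about 0.3 to 0.875 m from the base axis. Payload 6.4 kg.
Tool frame: the origin (TCP) lies at the very end of the fingers, on their centre line; the grasp point (between the pads) lies 19 mm behind it; z points along the fingers, y is the direction in which the jaws open and shut (so a half turn about z gives the same grasp; the last joint's range is limited). The gripper opens to 85 mm and grips with 20 to 120 N. Pads are 22 mm wide; open, the fingers measure 114 mm over their backs; the gripper's body (76 mm by 85 mm) begins 54 mm behind the grasp point. The pads swing forward as they close: fully open they stand 13 mm farther back than shut.
Start: joints at [1.002, 0.181, 1.607, -0, 1.354, -0.206], TCP at [0.204, 0.538, 0.194] pointing down, gripper open.
Joint ranges: [-2.99, 2.99], [-0.89, 2.07], [0.3, 2.58], [-1.14, 4.28], [0, 2.63], [-3.12, 3.12]. Speed limits (rad/s): [2.57, 2.57, 3.01, 3.14, 3.14, 3.14].

INTERFACE

Orientations are given as a unit quaternion [w, x, y, z].
In Python, from bench import telemetry, imaging, ctrl gives the robot as it stands.
- The arm moves only by the shell command python3 -m pendant 'ROWS' [OPENING]. ROWS is JSON, a list that holds one entry, the list of rows, each a list of 6 numbers: the shift along the tool's x, y, z in units of 200 mm (1.0 is 200 mm), then the turn, a rotation vector about the tool's x, y, z in units of pi rad (1.0 is pi rad). In form: [[[tx, ty, tz, rx, ry, rz], ...]]. A call has 1 to 12 rows; each row shifts and turns the pose as measured when the row begins, along the tool's axes as they then stand; what a row does not reach is not made up. A row lasts 1/8 s, in which the tool goes at most 62.5 mm and 10.7 degrees, less where a joint would pass 70% of its speed; a pose out of reach is approached as far as the arm can. A call with a number of a shift or a turn outside -1 to 1 is refused whole. A call with a gripper value outside its range is refused whole. OPENING is the closure, from 0 (fully open) to 1 (shut), set as the call begins (- or left out, the last holds). The fingers move at their own pace and stop on an object; the grip force is fixed at half the most. Time passes only in rows, so rows that do not move let the fingers close. It gives the time, the measured TCP pose, the force and the opening at its end, in the units of the state.
- telemetry.get_obs(): the state, without advancing time (a new reading comes with each control period).
- imaging.camera(name): name is "scene" or "side" or "wrist"; returns a dict with "pixels" (480x640x3 uint8, blue, green, red), "vfov" (degrees; the focal length in pixels is half the picture's height over the tangent of half this angle, whatever the lens; pixels are square), "cx", "cy" (the principal point, pixels), "distortion" ([k1, k2, p1, p2, k3] as OpenCV has them; the pictures are not rectified), "R" (3x3) and "t" (3): a world point X has camera coordinates R X + t. Camera axes: x right, y down, z forward; pixel columns grow to the right and rows downward; lengths in m; the calibration is good to about 2 mm. A picture is of the moment at which its call begins. There is no depth.
- ctrl.hand_in(): hands the job in, once; it reports no verdict.
The state is a dict: "time_s": time; "q": joint angles; "dq": joint speeds; "joint_efforts": joint torques, N m; "eef_pos": TCP position; "eef_rot": TCP orientation; "wrist_force": force on the tool from outside, world axes, zero at the start; "torque": the same for the moment, N m; "opening": opening from 0.0 (shut) to 1.0 (fully open).
Only numpy, scipy, OpenCV 4.12 (cv2) and the standard library are available. Lean on these libraries where they do the work, as an engineer would, in place of code of your own. Each camera call takes 0.05 s, during which the arm holds its last target.

## Working session

There is one attempt and no reset: what is moved stays moved. The work goes in short steps, Python scripts to look and compute and a shell command to move; the robot and the scene stay as the last step left them, time stands still between calls to the robot, and variables do not carry over. Pictures are saved under pics/ and viewed, and the job is handed in when it is done.

```bash
mkdir -p pics; cat > h.py <<'E'
import numpy as np, cv2
from bench import telemetry, imaging, ctrl
def snap(name,fn):
    c=imaging.camera(name); cv2.imwrite('pics/'+fn,c['pixels']); np.save('pics/'+fn[:-4]+'.npy',c,allow_pickle=True); return c
def K(c):
    f=240/np.tan(np.radians(c['vfov'])/2); return np.array([[f,0,c['cx']],[0,f,c['cy']],[0,0,1.]])
def ray(c,px):
    R=np.array(c['R']);t=np.array(c['t'])
    u=cv2.undistortPoints(np.array([[px]],float),K(c),np.array(c['distortion'],float))[0,0]
    d=R.T@np.array([u[0],u[1],1]); return -R.T@t,d/np.linalg.norm(d)
def onz(c,px,z):
    o,d=ray(c,px); return o+d*(z-o[2])/d[2]
def proj(c,X):
    r,_=cv2.Rodrigues(np.array(c['R'],float)); return cv2.projectPoints(np.array(X,float).reshape(-1,1,3),r,np.array(c['t'],float),K(c),np.array(c['distortion'],float))[0][:,0]
def load(fn): return np.load('pics/'+fn+'.npy',allow_pickle=True).item()
E
python3 - <<'E'
from h import *
for n in('scene','side','wrist'):
    c=snap(n,n+'0.png'); print(n,c['vfov'],-np.array(c['R']).T@np.array(c['t']))
print(telemetry.get_obs())
E
```

```text
scene 49.56635309602955 [-0.09651272 -0.46361807  0.48733768]
side 47.2522193114764 [ 0.34832512 -0.7574869   0.6293163 ]
wrist 71.97948050936115 [0.13441303 0.563371   0.37394368]
{'time_s': 0.15, 'q': array([ 1.00170830e+00,  1.81345703e-01,  1.60777281e+00, -3.79999808e-05,
        1.35380639e+00, -2.06299130e-01]), 'dq': array([-1.72061761e-03, -2.86676816e-03, -2.80631634e-03, -5.17857859e-05,
       -9.09963658e-04,  5.82316792e-04]), 'joint_efforts': array([ 7.98210549e-04, -4.45255387e+01, -3.51691675e+01, -2.53757507e-04,
        5.91879361e-03,  1.48878866e-05]), 'eef_pos': array([0.20379398, 0.53716957, 0.19360768]), 'eef_rot': array([-2.34657135e-04,  1.80397242e-01,  9.83593611e-01, -6.23702694e-04]), 'wrist_force': array([-0.45896867, -0.3254503 , -0.07717324]), 'torque': array([-0.04197414,  0.03949585,  0.00240375]), 'opening': 0.9997310702090029}
```

View pics/scene0.png

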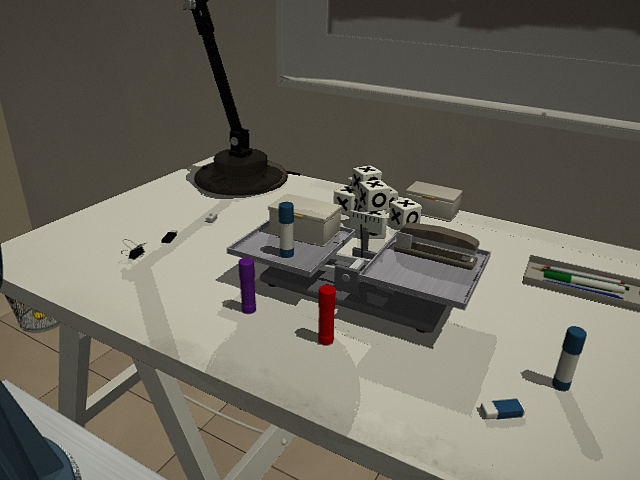

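View pics/side0.png

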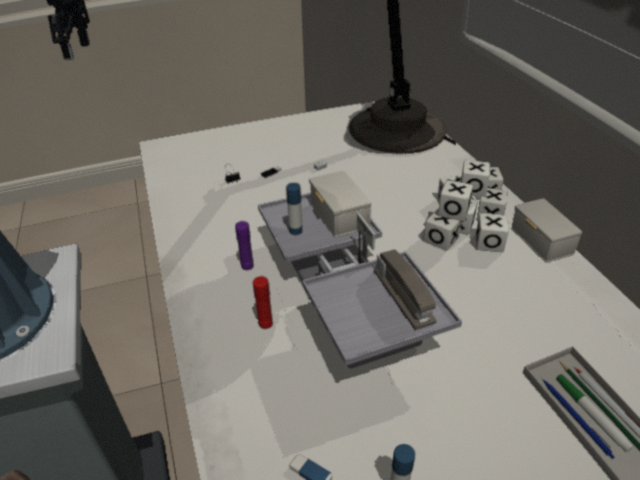

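View pics/wrist0.png

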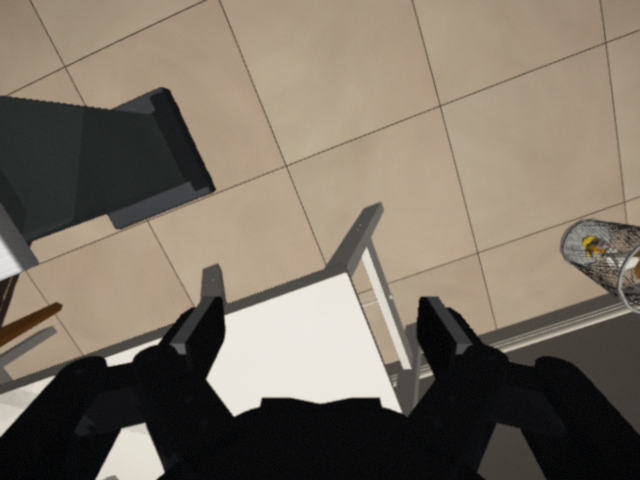

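The left pan is low. It holds the blue glue stick (scene 287,230; side 294,208) with the box behind it. The right pan holds the stapler at the back. The purple and red look-alikes stand in front of the balance. I'll zoom in for exact pixels.

```bash
python3 - <<'E'
from h import *
a=load('scene0')['pixels'][180:350,220:500]; b=load('side0')['pixels'][150:370,225:475]
cv2.imwrite('pics/za.png',cv2.resize(a,None,fx=2.8,fy=2.8,interpolation=cv2.INTER_CUBIC))
cv2.imwrite('pics/zb.png',cv2.resize(b,None,fx=2.7,fy=2.7,interpolation=cv2.INTER_CUBIC))
E
```

```text
(no output)
```

View pics/za.png

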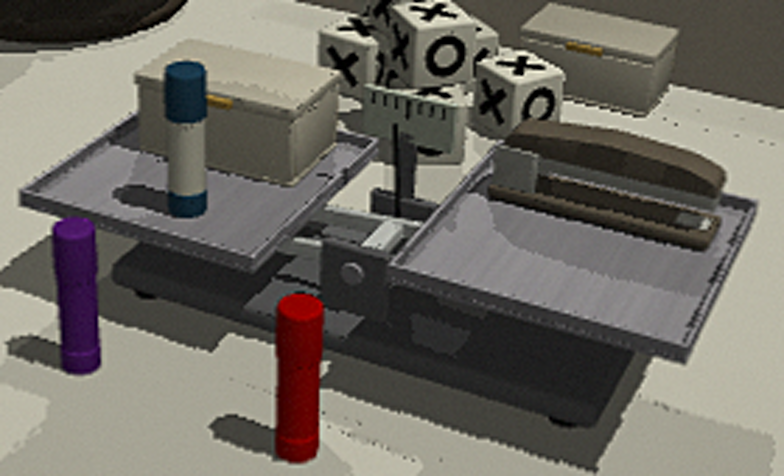

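View pics/zb.png

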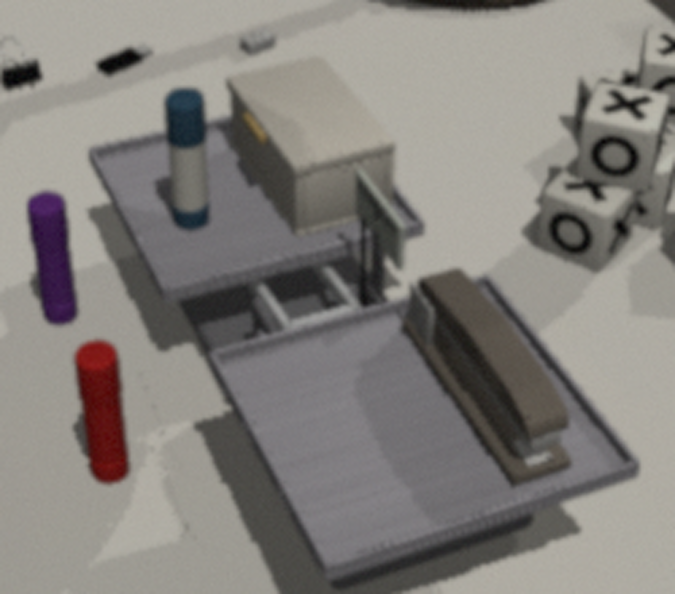

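```bash
cat >> h.py <<'E'
def tri(c1,p1,c2,p2):
    o1,d1=ray(c1,p1);o2,d2=ray(c2,p2)
    s=np.linalg.lstsq(np.c_[d1,-d2],o2-o1,rcond=None)[0]
    a=o1+s[0]*d1;b=o2+s[1]*d2
    return (a+b)/2,np.linalg.norm(a-b)
E
python3 - <<'E'
from h import *
a=load('scene0');b=load('side0')
A=lambda x,y:(220+(x+.5)/2.8-.5,180+(y+.5)/2.8-.5)
B=lambda x,y:(225+(x+.5)/2.7-.5,150+(y+.5)/2.7-.5)
np.set_printoptions(precision=4,suppress=True)
P={'RFL':((390,266),(213,354)),'RFR':((685,354),(333,572)),'RBR':((757,203),(635,465)),
'LFL':((20,195),(91,153)),'LFR':((252,262),(172,293)),'LBR':((378,143),(420,227)),
'glueTop':((186,71),(184,99)),'glueBot':((188,207),(191,219)),
'purT':((75,228),(47,203)),'purB':((82,364),(62,313)),'redT':((300,306),(98,352)),'redB':((297,450),(109,471)),
'boxFLt':((137,77),(229,82)),'boxFRt':((293,104),(299,163)),'boxBRt':((345,72),(392,149)),'dialT_R':((466,92),(405,238))}
for k,(p,q) in P.items(): print(k,*tri(a,A(*p),b,B(*q)))
E
```

```text
RFL [ 0.5024 -0.1856  0.0884] 0.0012734123465470647
RFR [ 0.5121 -0.343   0.0827] 0.000983524968479298
RBR [ 0.6752 -0.3367  0.0891] 0.0013244601187148175
LFL [0.4903 0.0549 0.0672] 0.0006875316365621951
LFR [ 0.5022 -0.1006  0.064 ] 0.001434992992214285
LBR [ 0.6627 -0.098   0.0696] 0.0007224258493462068
glueTop [ 0.5331 -0.0372  0.1547] 0.002101276317162451
glueBot [ 0.5328 -0.0374  0.0662] 0.001162098691598168
purT [ 0.4464 -0.0212  0.0893] 0.0016000909767103452
purB [ 0.4465 -0.0203 -0.001 ] 0.00194899906491445
redT [ 0.4438 -0.1641  0.0889] 0.0021154968002539696
redB [ 0.4415 -0.1662 -0.0006] 0.00024204834649830354
boxFLt [0.5818 0.0326 0.1157] 0.0011382269811814171
boxFRt [ 0.5918 -0.0744  0.1195] 0.0007957430499833854
boxBRt [ 0.65   -0.0789  0.1194] 0.00021220836984768812
dialT_R [ 0.6152 -0.178   0.1387] 0.009269311103521333
```

```bash
cat >> h.py <<'E'
from scipy.spatial.transform import Rotation as Ro
def goal(p,yaw=0.07):
    o=telemetry.get_obs();q=o['eef_rot'];R=Ro.from_quat([q[1],q[2],q[3],q[0]]);c,s=np.cos(yaw),np.sin(yaw)
    G=Ro.from_matrix(np.array([[-c,-s,0],[-s,c,0],[0,0,-1.]]))
    print('shift units',np.round(R.inv().apply(np.array(p)-o['eef_pos'])/.2,4),'turn units',np.round((R.inv()*G).as_rotvec()/np.pi,4))
    print('pos',o['eef_pos'],'f',o['wrist_force'],'op',o['opening'],'t',o['time_s'])
E
python3 -m pendant '[[[0,0,-0.1,0,0,-0.046],[0,0,-0.1,0,0,-0.046],[0,0,-0.1,0,0,-0.046]]]'
python3 -c "
from h import *
goal([0.533,-0.037,0.25])"
```

```text
time_s: 0.52
eef_pos: [0.2027, 0.5353, 0.2515]
eef_rot: [-0.002, -0.042, 0.999, -0.004]
wrist_force: [-1.0, -0.5, 0.5]
opening: 1.002
shift units [-1.4071 -2.9895  0.0206] turn units [-0.0022 -0.0017  0.0043]
pos [0.20267156 0.53534995 0.25148822] f [-1.01787074 -0.450038    0.50251494] op 1.00167429238006 t 0.525
```

```bash
python3 -m pendant '[[[-0.117,-0.249,0,0,0,0],[-0.117,-0.249,0,0,0,0],[-0.117,-0.249,0,0,0,0],[-0.117,-0.249,0,0,0,0],[-0.117,-0.249,0,0,0,0],[-0.117,-0.249,0,0,0,0],[-0.117,-0.249,0,0,0,0],[-0.117,-0.249,0,0,0,0],[-0.117,-0.249,0,0,0,0],[-0.117,-0.249,0,0,0,0],[-0.117,-0.249,0,0,0,0]]]'
python3 -c "
from h import *
goal([0.533,-0.037,0.25])"
```

```text
time_s: 1.9
eef_pos: [0.5135, -0.0004, 0.2539]
eef_rot: [-0.001, -0.047, 0.999, -0.002]
wrist_force: [1.2, -0.0, 0.6]
opening: 1.0
shift units [-0.0798 -0.191   0.0199] turn units [-0.0012 -0.0005  0.0074]
pos [ 5.13549805e-01 -4.31195514e-04  2.53872427e-01] f [ 1.242685   -0.04130465  0.59566388] op 0.9995627465582578 t 1.9
```

```bash
python3 -m pendant '[[[-0.08,-0.191,0.02,-0.001,0,0.007],[0,0,0,0,0,0]]]'
python3 -c "
from h import *
goal([0.533,-0.037,0.25])
c=snap('wrist','wrist1.png'); d=snap('side','side1.png'); d=snap('scene','scene1.png')
print(proj(c,[[.533,-.037,.157]]))"
```

```text
time_s: 2.15
eef_pos: [0.5342, -0.0418, 0.2488]
eef_rot: [-0.001, -0.033, 0.999, -0.0]
wrist_force: [-0.4, 0.9, 0.3]
opening: 0.999
shift units [ 0.0047  0.0245 -0.0059] turn units [-0.0001 -0.0009 -0.0014]
pos [ 0.53424911 -0.04182326  0.24881918] f [-0.43782516  0.89271781  0.32463266] op 0.9994165333119477 t 2.15
[[327.18611663 226.76059055]]
```

View pics/wrist1.png

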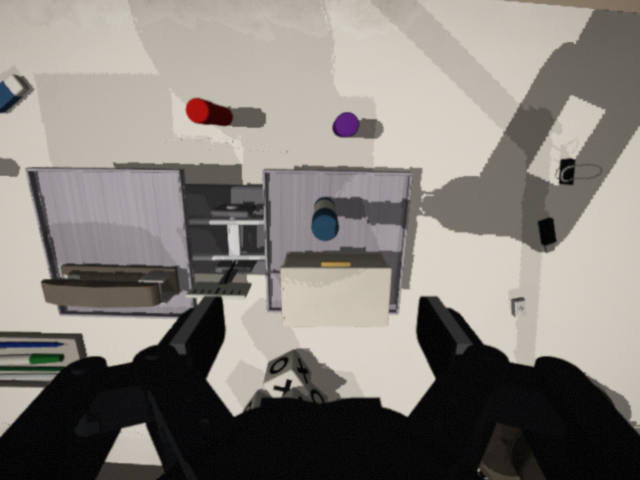

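View pics/side1.png

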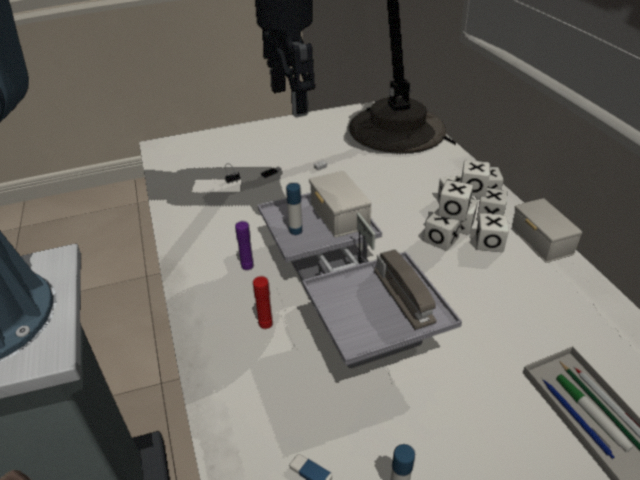

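```bash
python3 - <<'E'
from h import *
goal([0.533,-0.037,0.25])
w=load('wrist1');s=load('side1')
print(proj(s,[[.534,-.042,.249],[.538,-.092,.262],[.53,.01,.262]]))
hsv=cv2.cvtColor(w['pixels'],cv2.COLOR_BGR2HSV)
m=cv2.inRange(hsv,(95,110,30),(115,255,200))
n,l,st,ce=cv2.connectedComponentsWithStats(m)
print([(st[i],ce[i]) for i in range(1,n) if st[i][4]>60])
for p in [(266,171),(411,173),(397,312),(266,312)]: print('L',onz(w,p,.072))
for p in [(29,170),(183,170),(57,315)]: print('R',onz(w,p,.092))
E
```

```text
shift units [ 0.0016  0.0082 -0.0018] turn units [ 0.     -0.0006 -0.0001]
pos [ 0.53344171 -0.03861347  0.24963418] f [0.17582928 0.02329224 0.47869275] op 0.9993559188220975 t 2.3
[[291.24769258 135.31166924]
 [303.30894896 141.9450337 ]
 [279.08235813 113.7434809 ]]
[(array([  0,  82,  19,  29, 297], dtype=int32), array([ 5.70707071, 97.62626263])), (array([312, 209,  26,  31, 592], dtype=int32), array([324.2972973, 224.8597973])), (array([  0, 343,  62,   4, 226], dtype=int32), array([ 28.30088496, 344.42920354]))]
L [ 0.49849147 -0.10334395  0.072     ]
L [0.49033253 0.05136689 0.072     ]
L [0.65696645 0.05862608 0.072     ]
L [ 0.66747854 -0.10037317  0.072     ]
R [ 0.51017871 -0.34359861  0.092     ]
R [ 0.50067086 -0.18407224  0.092     ]
R [ 0.67757077 -0.34251387  0.092     ]
```

```bash
python3 - <<'E'
from h import *
a=load('wrist1')['pixels'][150:340,240:430]
cv2.imwrite('pics/zw.png',cv2.resize(a,None,fx=3,fy=3,interpolation=cv2.INTER_CUBIC))
E
```

```text
(no output)
```

View pics/zw.png

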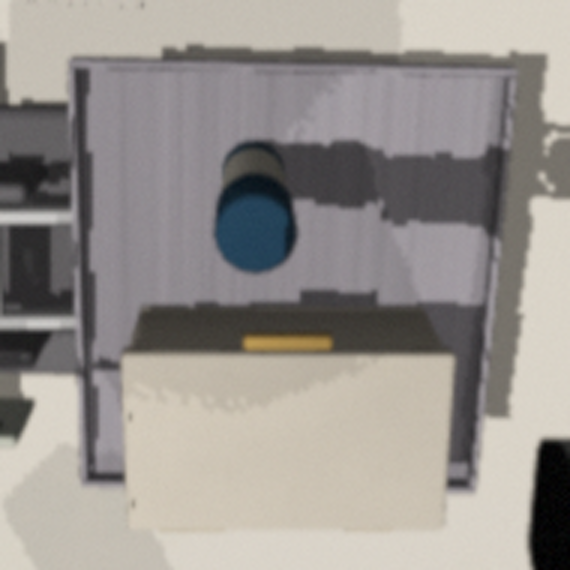

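```bash
python3 - <<'E'
from h import *
s=load('side1');a=s['pixels'].copy()
for p in proj(s,[[.534,-.042,.249],[.538,-.092,.262],[.53,.01,.262]]): cv2.circle(a,tuple(int(v) for v in p),1,(0,0,255),-1)
a=a[0:240,200:400]
cv2.imwrite('pics/zs.png',cv2.resize(a,None,fx=2.5,fy=2.5))
s=load('scene1');a=s['pixels'].copy()
for p in proj(s,[[.534,-.042,.249],[.538,-.092,.262],[.53,.01,.262]]): cv2.circle(a,tuple(int(v) for v in p),1,(0,0,255),-1)
cv2.imwrite('pics/sc1.png',a)
w=load('wrist1');print(onz(w,(325,226.7),.157), proj(load('side0'),telemetry.get_obs()['eef_pos']))
E
```

```text
[ 0.53306974 -0.03886483  0.157     ] [[290.24193526 134.01413631]]
```

View pics/zs.png

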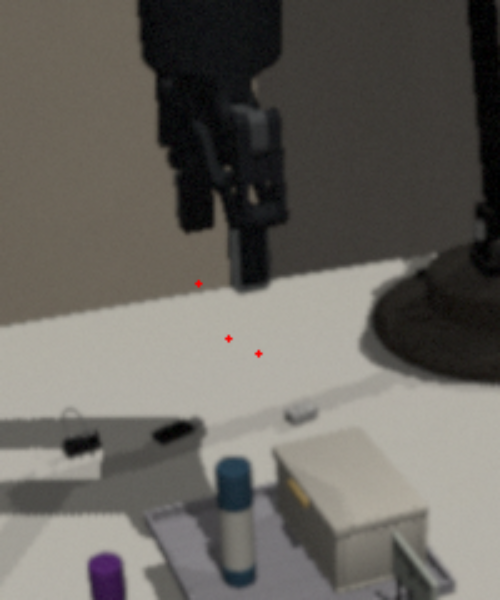

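View pics/sc1.png

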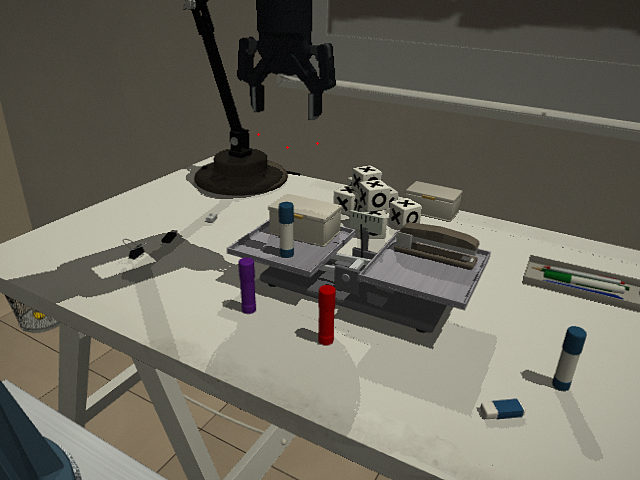

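```bash
python3 - <<'E'
from h import *
a=load('scene1');b=load('side1')
print(tri(a,(315,118),b,(300,115)),tri(a,(257,110),b,(278,92)))
E
```

```text
(array([ 0.53644586, -0.08702561,  0.30062976]), np.float64(0.0016326892853450522)) (array([0.53061959, 0.01036259, 0.29853776]), np.float64(0.001485348377003154))
```

```bash
python3 - <<'E'
from h import *
b=load('side0')
print(proj(b,[[.204,.537,.194],[.204,.537,.244]]))
a=b['pixels'][0:100,20:140]
cv2.imwrite('pics/zs0.png',cv2.resize(a,None,fx=5,fy=5))
w=load('wrist1')
print(proj(w,[[.5364,-.087,.30],[.5306,.0104,.30],[.5364,-.087,.262],[.5306,.0104,.262],[.5364,-.087,.25],[.5306,.0104,.25]]), -np.array(w['R']).T@w['t'])
E
```

```text
[[83.68063777 73.37337611]
 [78.27920071 52.26769353]]
[[219.4715004  310.93647839]
 [440.58950224 312.23247266]
 [239.63285525 276.31508585]
 [416.80949719 277.39664388]
 [244.43943773 268.07127416]
 [411.13606841 269.0969928 ]] [ 0.46054837 -0.04722839  0.42950387]
```

View pics/zs0.png

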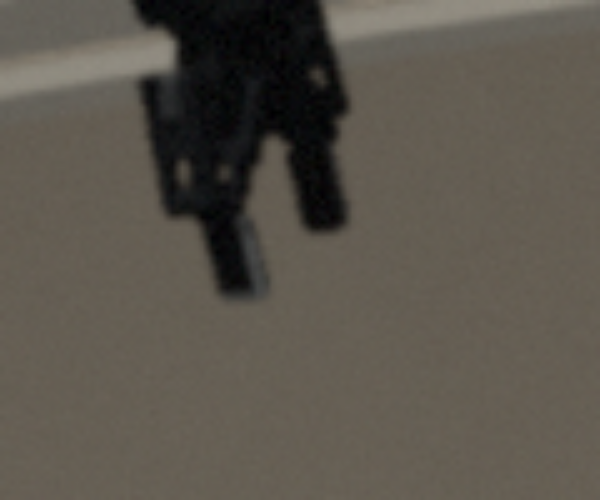

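In both fixed cameras the fingertips triangulate to about z = 0.30, but the reported TCP is z = 0.25. The 13 mm swing doesn't explain that gap. Before descending I'll close the fingers part-way in the air and measure the tips again.

```bash
python3 -m pendant '[[[0,0,0,0,0,0],[0,0,0,0,0,0],[0,0,0,0,0,0],[0,0,0,0,0,0],[0,0,0,0,0,0]]]' 0.65
python3 - <<'E'
from h import *
a=snap('scene','scene2.png');b=snap('side','side2.png');w=snap('wrist','wrist2.png')
cv2.imwrite('pics/z2.png',np.hstack([cv2.resize(a['pixels'][40:160,220:340],None,fx=3.3,fy=3.3),cv2.resize(b['pixels'][40:160,230:350],None,fx=3.3,fy=3.3)]))
goal([0.533,-0.0375,0.25])
E
```

```text
time_s: 2.92
eef_pos: [0.5327, -0.0351, 0.2506]
eef_rot: [-0.0, -0.037, 0.999, -0.0]
wrist_force: [0.5, 0.5, -0.4]
opening: 0.349
shift units [-0.0006 -0.0113  0.0026] turn units [-0.     -0.0002  0.0015]
pos [ 0.53270799 -0.03526466  0.25052435] f [0.19265799 0.21390316 0.07890657] op 0.3494113450646015 t 3.075
```

View pics/z2.png

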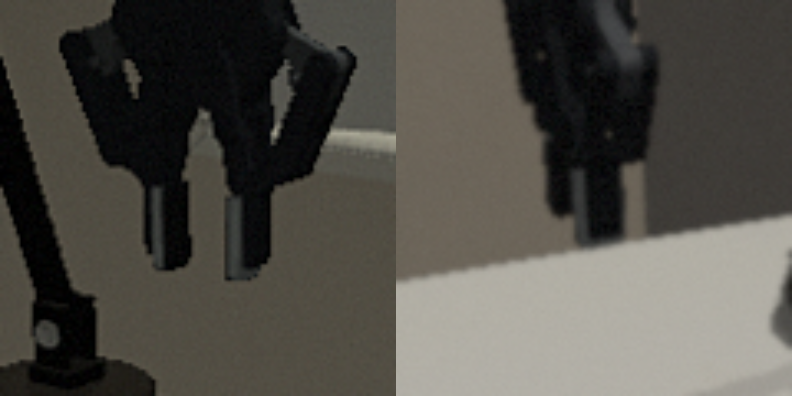

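View pics/wrist2.png

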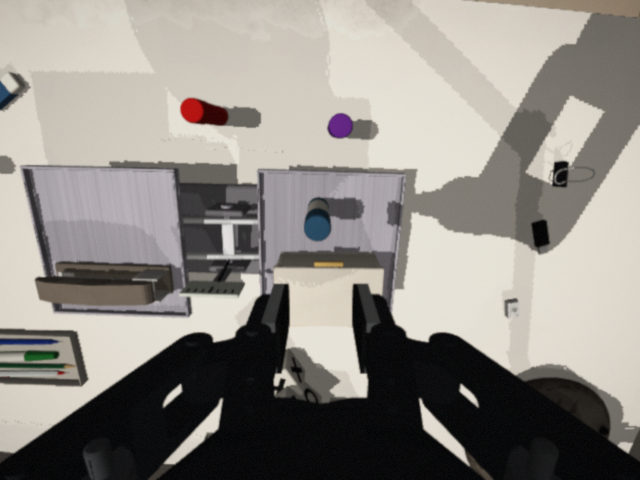

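```bash
python3 - <<'E'
from h import *
a=load('scene2');b=load('side2')
print(tri(a,(294.2,123.5),b,(290.9,113)),tri(a,(270.9,120),b,(280,104.5)))
w=load('wrist2')
c1,_=tri(a,(294.2,123.5),b,(290.9,113)); print(proj(w,[c1]))
E
```

```text
(array([ 0.53240775, -0.05395363,  0.2891919 ]), np.float64(0.0028742943073894927)) (array([ 0.5258359 , -0.01768795,  0.28943524]), np.float64(0.0006597661926007199))
[[282.73691314 296.42016862]]
```

Part-closed, the tips are at z ≈ 0.289 against a reported 0.2505. So the real fingertips sit about 37–39 mm behind the reported TCP, and I'll plan heights from the seen tips. The wrist view shows the glue cap (318,225) centred between the pads. I'll descend in stages.

```bash
python3 -m pendant '[[[0,-0.01,0.17,0,0,0],[0,0,0.17,0,0,0],[0,0,0.17,0,0,0],[0,0,0.17,0,0,0],[0,0,0,0,0,0]]]' 0.3
python3 - <<'E'
from h import *
a=snap('scene','scene3.png');b=snap('side','side3.png');w=snap('wrist','wrist3.png')
cv2.imwrite('pics/z3.png',np.hstack([cv2.resize(a['pixels'][140:270,220:350],None,fx=3,fy=3),cv2.resize(b['pixels'][100:230,230:360],None,fx=3,fy=3)]))
goal([0.533,-0.0375,0.064])
E
```

```text
time_s: 3.7
eef_pos: [0.5341, -0.0382, 0.1122]
eef_rot: [0.001, -0.037, 0.999, -0.001]
wrist_force: [-0.5, 0.1, 0.1]
opening: 0.699
shift units [0.0242 0.0108 0.2615] turn units [-0.0013  0.0031  0.0013]
pos [ 0.53746526 -0.03911685  0.11635762] f [1.15925636 0.73161573 1.01041742] op 0.7030535560042285 t 3.85
```

View pics/z3.png

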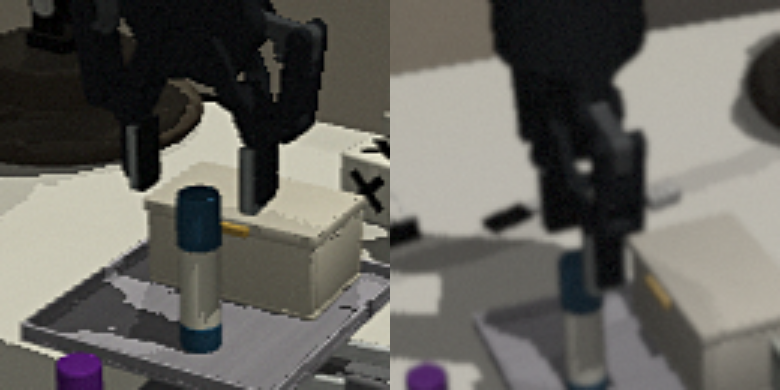

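View pics/wrist3.png

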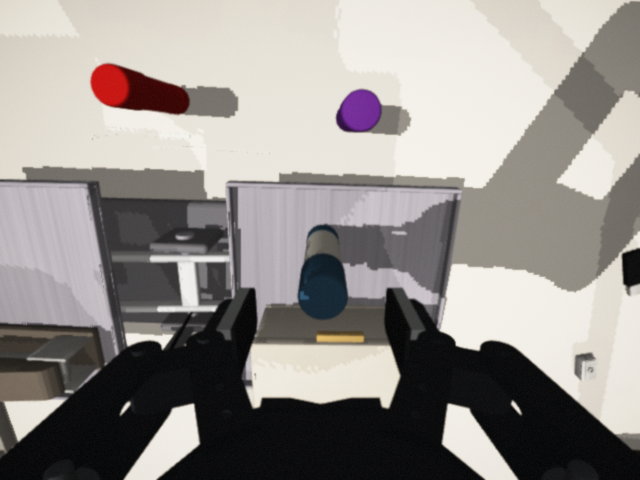

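```bash
python3 - <<'E'
from h import *
a=load('scene3');b=load('side3')
print(tri(a,(306,210.2),b,(301,196.5)))
w=load('wrist3'); print(onz(w,(324,285),.157), -np.array(w['R']).T@w['t'])
goal([0.533,-0.0375,0.1])
print(telemetry.get_obs()['dq'])
E
```

```text
(array([ 0.53636615, -0.07158485,  0.15424659]), np.float64(0.005016686377701941))
[ 0.52735351 -0.03860622  0.157     ] [ 0.46114157 -0.04459228  0.29537469]
shift units [0.0225 0.01   0.0815] turn units [-0.0013  0.0031  0.0013]
pos [ 0.53746526 -0.03911685  0.11635762] f [1.15925636 0.73161573 1.01041742] op 0.7030535560042285 t 3.85
[ 0.00308016 -0.01532923 -0.01078844 -0.0011389  -0.00302249  0.00191449]
```

```bash
python3 -m pendant '[[[0.02,0.005,0.08,-0.001,0.003,0.001],[0,0,0.08,0,0,0],[0,0,0.08,0,0,0],[0,0,0,0,0,0]]]'
python3 - <<'E'
from h import *
a=snap('scene','scene4.png');b=snap('side','side4.png')
cv2.imwrite('pics/z4.png',np.hstack([cv2.resize(a['pixels'][150:280,220:350],None,fx=3,fy=3),cv2.resize(b['pixels'][120:250,230:360],None,fx=3,fy=3)]))
goal([0.533,-0.0375,0.064])
E
```

```text
time_s: 4.35
eef_pos: [0.5352, -0.039, 0.0678]
eef_rot: [0.002, -0.035, 0.999, -0.001]
wrist_force: [-0.3, 0.5, -0.1]
opening: 0.7
shift units [0.0168 0.0105 0.0267] turn units [-0.0011  0.0021  0.0002]
pos [ 0.53645744 -0.03934581  0.0693631 ] f [ 0.0344105   0.43581314 -0.30024561] op 0.695446132345454 t 4.45
```

View pics/z4.png

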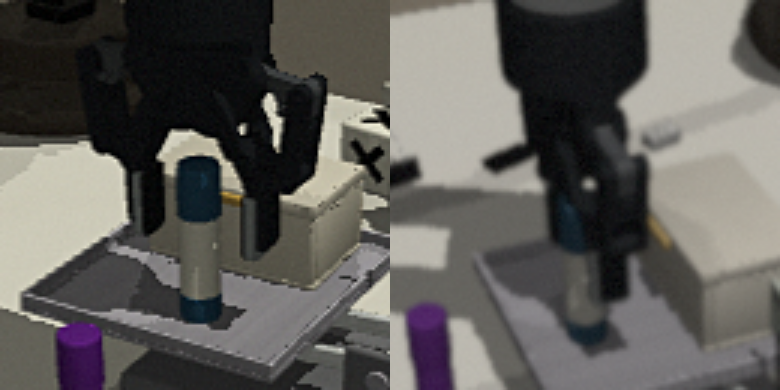

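```bash
python3 -m pendant '[[[0.015,0.008,0.02,-0.001,0.002,0],[0,0,0,0,0,0]]]'
python3 -m pendant '[[[0,0,0,0,0,0],[0,0,0,0,0,0],[0,0,0,0,0,0],[0,0,0,0,0,0],[0,0,0,0,0,0],[0,0,0,0,0,0]]]' 0.9
python3 - <<'E'
from h import *
a=snap('scene','scene5.png');b=snap('side','side5.png')
cv2.imwrite('pics/z5.png',np.hstack([cv2.resize(a['pixels'][150:280,220:350],None,fx=3,fy=3),cv2.resize(b['pixels'][120:250,230:360],None,fx=3,fy=3)]))
goal([0.533,-0.0375,0.064])
E
```

```text
time_s: 4.7
eef_pos: [0.5338, -0.038, 0.0659]
eef_rot: [0.001, -0.035, 0.999, -0.0]
wrist_force: [-0.2, -0.0, -0.4]
opening: 0.704
time_s: 5.45
eef_pos: [0.5344, -0.0382, 0.0666]
eef_rot: [0.001, -0.035, 0.999, -0.0]
wrist_force: [-0.0, 0.4, 1.2]
opening: 0.26
shift units [0.0068 0.0039 0.0131] turn units [-0.0003  0.0008  0.0003]
pos [ 0.53440193 -0.03818403  0.0666216 ] f [-0.21146022 -0.48672064  0.32650222] op 0.26495041154552884 t 5.55
```

View pics/z5.png

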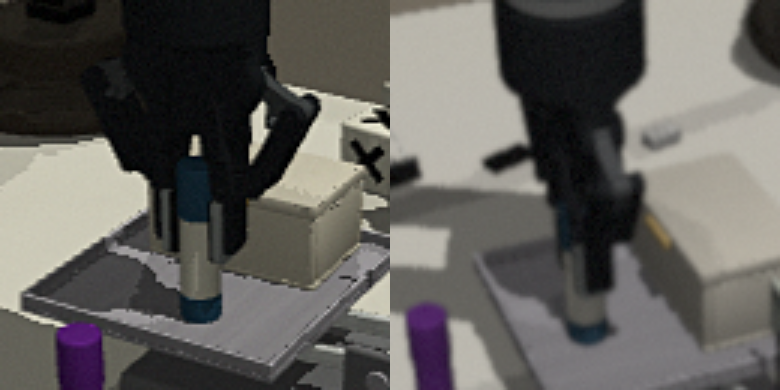

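Gripped: opening 0.26 ≈ 22 mm, matching the stick. Lifting.

```bash
python3 -m pendant '[[[0,0,-0.1,0,0,0],[0,0,-0.2,0,0,0],[0,0,-0.2,0,0,0],[0,0,0,0,0,0]]]'
python3 - <<'E'
from h import *
b=snap('side','side6.png');a=snap('scene','scene6.png')
cv2.imwrite('pics/z6.png',np.hstack([cv2.resize(a['pixels'][90:290,220:420],None,fx=2,fy=2),cv2.resize(b['pixels'][70:270,230:430],None,fx=2,fy=2)]))
goal([0.555,-0.262,0.165])
E
```

```text
time_s: 6.05
eef_pos: [0.5333, -0.038, 0.1684]
eef_rot: [0.0, -0.035, 0.999, -0.0]
wrist_force: [0.5, 0.1, -0.6]
opening: 0.263
shift units [-0.0414 -1.1295 -0.0043] turn units [ 0.0007 -0.0019  0.0002]
pos [ 0.5307971  -0.03725311  0.16467381] f [-0.47835816  0.45714934 -0.51184546] op 0.25987105983390835 t 6.15
```

View pics/z6.png

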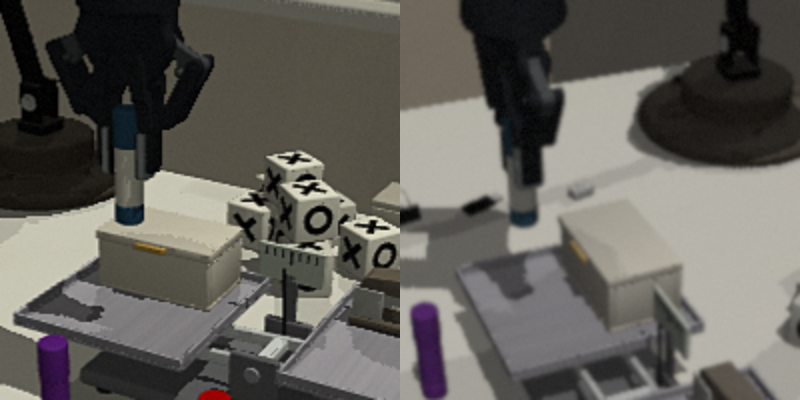

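```bash
python3 -m pendant '[[[-0.008,-0.15,-0.01,0,0,0],[-0.008,-0.2,0,0,0,0],[-0.008,-0.22,0,0,0,0],[-0.008,-0.22,0,0,0,0],[-0.008,-0.2,0,0,0,0],[0,-0.1,0,0,0,0],[0,0,0,0,0,0]]]'
python3 - <<'E'
from h import *
goal([0.555,-0.262,0.165])
E
```

```text
time_s: 7.02
eef_pos: [0.5479, -0.2552, 0.1514]
eef_rot: [-0.012, -0.036, 0.999, 0.007]
wrist_force: [-0.1, -1.2, -1.1]
opening: 0.266
shift units [-0.0315 -0.0355 -0.0691] turn units [ 0.0049 -0.0075  0.0009]
pos [ 0.54786581 -0.25520092  0.15144045] f [-0.11989346 -1.1741526  -1.06977111] op 0.2659435318675696 t 7.025
```

```bash
python3 -m pendant '[[[-0.03,-0.034,0.05,0.005,-0.0075,0.001],[0,0,0.05,0,0,0],[0,0,0,0,0,0],[0,0,0,0,0,0]]]'
python3 - <<'E'
from h import *
a=snap('scene','scene7.png');b=snap('side','side7.png')
cv2.imwrite('pics/z7.png',np.hstack([cv2.resize(a['pixels'][120:320,300:500],None,fx=2,fy=2),cv2.resize(b['pixels'][150:350,270:470],None,fx=2,fy=2)]))
goal([0.555,-0.262,0.077])
E
```

```text
time_s: 7.52
eef_pos: [0.5534, -0.2557, 0.129]
eef_rot: [-0.001, -0.037, 0.999, 0.002]
wrist_force: [0.1, -0.6, 0.2]
opening: 0.262
shift units [-0.0062 -0.0314  0.2606] turn units [ 0.0011 -0.0008  0.001 ]
pos [ 0.55344651 -0.2559977   0.12914735] f [-0.2144034   0.90837749  0.48377413] op 0.26271965708383754 t 7.625
```

View pics/z7.png

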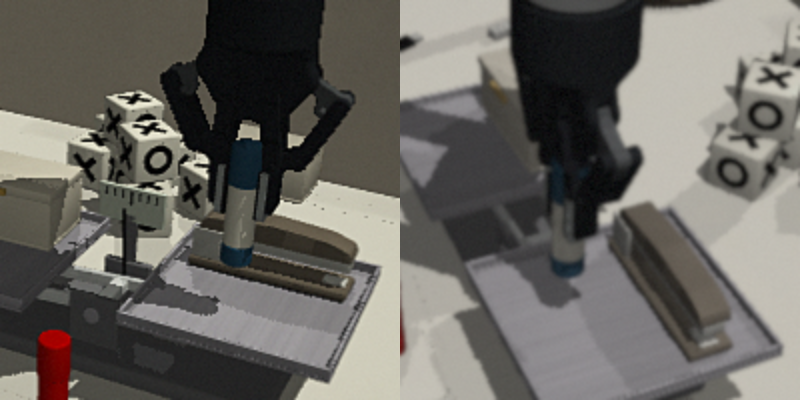

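```bash
python3 -m pendant '[[[-0.006,-0.03,0.09,0.001,-0.001,0.001],[0,0,0.07,0,0,0],[0,0,0.04,0,0,0],[0,0,0.02,0,0,0],[0,0,0,0,0,0]]]'
python3 - <<'E'
from h import *
goal([0.555,-0.262,0.077])
E
```

```text
time_s: 8.25
eef_pos: [0.5547, -0.2622, 0.0814]
eef_rot: [-0.0, -0.035, 0.999, 0.0]
wrist_force: [-0.3, -0.1, 0.1]
opening: 0.259
shift units [-0.0015  0.0008  0.0222] turn units [ 0.0003 -0.     -0.0002]
pos [ 0.55471679 -0.26219289  0.08143254] f [-0.25173926 -0.08954728  0.06052632] op 0.259159184775827 t 8.25
```

```bash
python3 -m pendant '[[[0,0,0.02,0,0,0],[0,0,0,0,0,0],[0,0,0,0,0,0],[0,0,0,0,0,0]]]'
python3 - <<'E'
from h import *
a=snap('scene','scene8.png');b=snap('side','side8.png')
cv2.imwrite('pics/z8.png',np.hstack([cv2.resize(a['pixels'][150:330,220:500],None,fx=1.45,fy=2),cv2.resize(b['pixels'][170:350,270:450],None,fx=2,fy=2)]))
goal([0.555,-0.262,0.077])
E
```

```text
time_s: 8.75
eef_pos: [0.5555, -0.2626, 0.0785]
eef_rot: [0.001, -0.035, 0.999, -0.0]
wrist_force: [-0.1, -0.3, -0.7]
opening: 0.263
shift units [0.0026 0.0035 0.0076] turn units [-0.0002  0.0005 -0.0002]
pos [ 0.55556666 -0.26265438  0.0785157 ] f [ 0.20710322  0.7065978  -1.12894194] op 0.2550265866255243 t 8.85
```

View pics/z8.png

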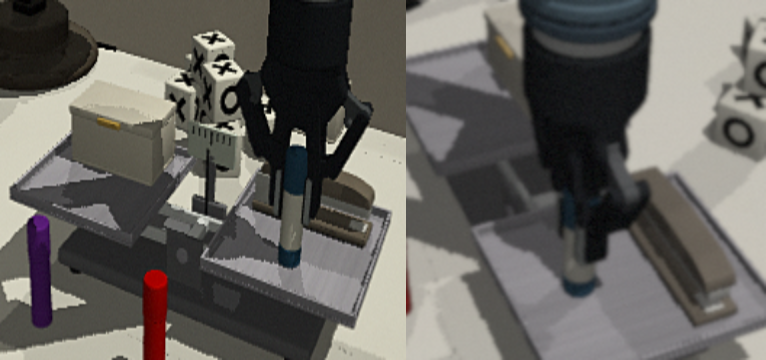

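```bash
python3 - <<'E'
from h import *
a0=load('scene0')['pixels'];a=load('scene8')['pixels'];b=load('scene7')['pixels']
f=lambda x:cv2.resize(x[200:320,290:480],None,fx=4,fy=4,interpolation=cv2.INTER_CUBIC)[:, :760]
cv2.imwrite('pics/z9.png',f(a)); cv2.imwrite('pics/z9b.png',f(b))
E
```

```text
(no output)
```

View pics/z9.png

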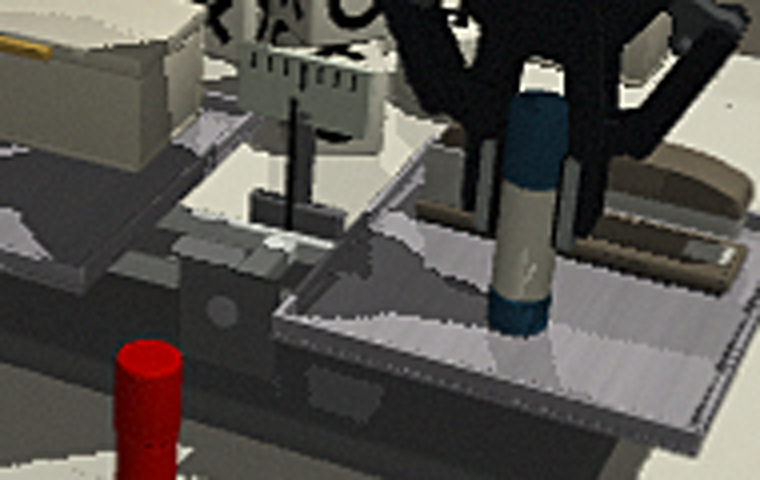

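View pics/z9b.png

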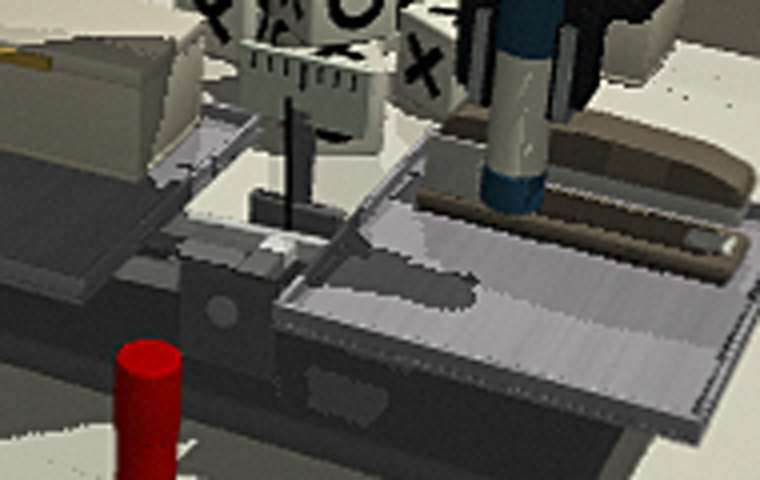

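The stick's base touches the right pan and has pressed it part-way down: its front corner moved about 2.5 px in the scene view. I'll go about 2 mm lower so the pan is near level, then release.

```bash
python3 -m pendant '[[[0,0,0.012,0,0,0],[0,0,0,0,0,0],[0,0,0,0,0,0]]]'
python3 -m pendant '[[[0,0,0,0,0,0],[0,0,0,0,0,0],[0,0,0,0,0,0],[0,0,0,0,0,0]]]' 0.5
python3 - <<'E'
from h import *
a=snap('scene','scene10.png');b=snap('side','side10.png')
cv2.imwrite('pics/z10.png',np.hstack([cv2.resize(a['pixels'][150:330,220:500],None,fx=1.45,fy=2),cv2.resize(b['pixels'][170:350,270:450],None,fx=2,fy=2)]))
goal([0.555,-0.262,0.25])
E
```

```text
time_s: 9.22
eef_pos: [0.5556, -0.2627, 0.076]
eef_rot: [0.001, -0.035, 0.999, -0.0]
wrist_force: [0.5, 0.1, -0.6]
opening: 0.262
time_s: 9.72
eef_pos: [0.5558, -0.2628, 0.0762]
eef_rot: [0.001, -0.035, 0.999, -0.0]
wrist_force: [-0.1, -0.4, -0.6]
opening: 0.5
shift units [ 0.0016  0.0034 -0.8693] turn units [-0.0003  0.0007 -0.0002]
pos [ 0.55573798 -0.26279708  0.0761439 ] f [ 0.31406758  0.07743223 -0.29442987] op 0.5004309261410776 t 9.825
```

View pics/z10.png

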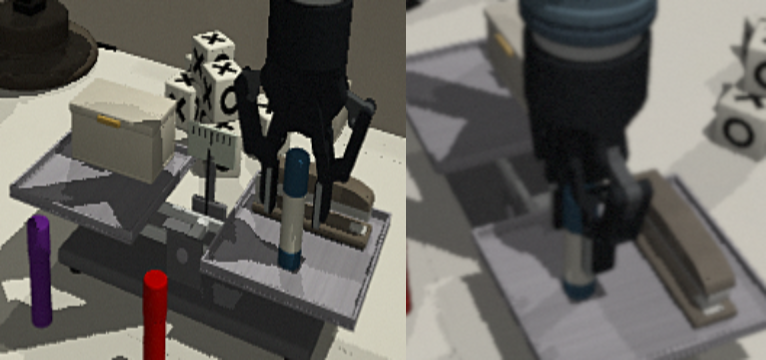

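```bash
python3 -m pendant '[[[0,0.003,-0.06,0,0,0],[0,0,-0.12,0,0,0],[0,0,-0.2,0,0,0],[0,0,-0.2,0,0,0],[0,0,-0.2,0,0,0],[0,0,0,0,0,0]]]'
python3 -m pendant '[[[0.1,0.1,0,0,0,0],[0.2,0.2,0,0,0,0],[0.2,0.2,0,0,0,0],[0,0,0,0,0,0],[0,0,0,0,0,0],[0,0,0,0,0,0]]]'
python3 - <<'E'
from h import *
a=snap('scene','scene11.png');b=snap('side','side11.png')
cv2.imwrite('pics/z11.png',cv2.resize(a['pixels'][180:350,220:500],None,fx=2.8,fy=2.8,interpolation=cv2.INTER_CUBIC))
cv2.imwrite('pics/z12.png',cv2.resize(b['pixels'][150:370,225:475],None,fx=2.7,fy=2.7,interpolation=cv2.INTER_CUBIC))
E
```

```text
time_s: 10.58
eef_pos: [0.5557, -0.2621, 0.2415]
eef_rot: [0.002, -0.035, 0.999, -0.001]
wrist_force: [-0.0, -0.1, -0.3]
opening: 0.502
time_s: 11.32
eef_pos: [0.4457, -0.1669, 0.2397]
eef_rot: [0.002, -0.034, 0.999, -0.001]
wrist_force: [-0.4, -0.2, -0.5]
opening: 0.497
```

View pics/z11.png

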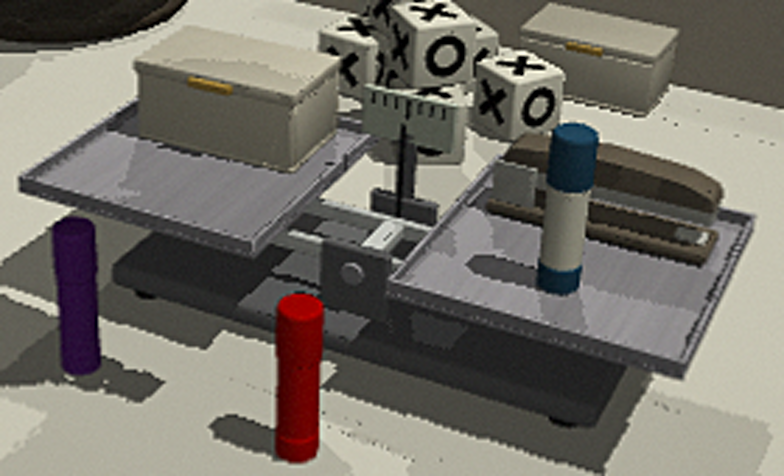

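View pics/z12.png

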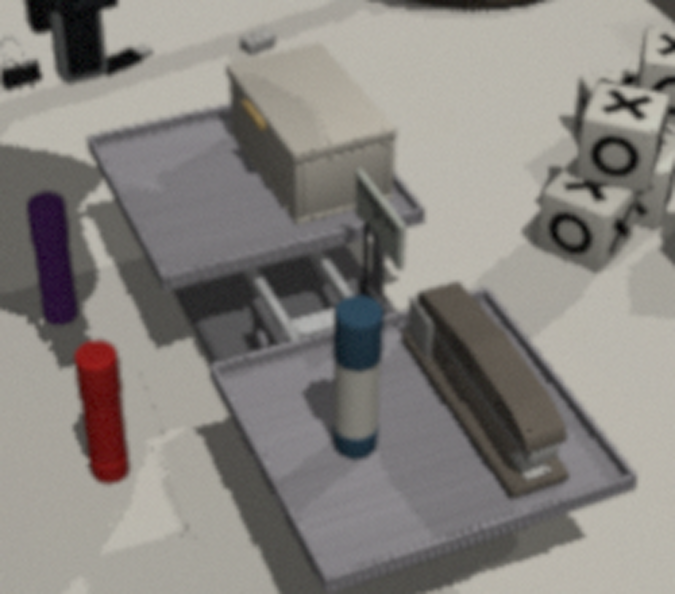

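The stick stands on the right pan at scene crop (565,210) and side crop (357,375). I'll check that the pans are level by triangulating the rim corners, the stick and the box.

```bash
python3 - <<'E'
from h import *
np.set_printoptions(precision=4,suppress=True)
a=load('scene11');b=load('side11')
A=lambda x,y:(220+(x+.5)/2.8-.5,180+(y+.5)/2.8-.5)
B=lambda x,y:(225+(x+.5)/2.7-.5,150+(y+.5)/2.7-.5)
P={'RFL':((388,280),(213,367)),'RFR':((683,370),(330,584)),'RBR':((754,215),(634,478)),
'LFL':((20,181),(90,140)),'LFR':((252,243),(168,282)),'LBR':((371,128),(421,212)),
'gT':((575,134),(358,309)),'gB':((560,283),(355,446)),'boxFLt':((134,62),(229,70)),'boxFRt':((290,88),(299,153)),'boxBRt':((341,59),(393,136))}
for k,(p,q) in P.items(): print(k,*tri(a,A(*p),b,B(*q)))
snap('scene','scene12.png');s=load('scene12')
print('diff',np.abs(s['pixels'].astype(int)-a['pixels'])[180:350,220:500].mean())
E
```

```text
RFL [ 0.5021 -0.1853  0.0793] 0.000338561366449919
RFR [ 0.5105 -0.3435  0.0746] 0.001567910771517775
RBR [ 0.6762 -0.3365  0.08  ] 8.035847086807007e-05
LFL [0.4905 0.0545 0.0773] 0.0017484707822128702
LFR [ 0.4998 -0.1027  0.0767] 0.0014551571841399948
LBR [ 0.6659 -0.0913  0.0766] 0.0007511258542680473
gT [ 0.5552 -0.2605  0.1644] 0.0028946676164095133
gB [ 0.5547 -0.2628  0.0746] 0.0004521981470760729
boxFLt [0.5827 0.0348 0.1243] 0.00043376560655211015
boxFRt [ 0.5923 -0.0728  0.1277] 0.002698550944915072
boxBRt [ 0.6521 -0.0748  0.1262] 0.0009082438958016651
diff 1.8521848739495799
```

```bash
python3 -m pendant '[[[0,0,0,0,0,0],[0,0,0,0,0,0],[0,0,0,0,0,0],[0,0,0,0,0,0]]]'; python3 -c "
from h import *
s=snap('scene','scene13.png');a=load('scene11')
print(np.abs(s['pixels'].astype(int)-a['pixels'])[180:350,220:500].mean())
print(ctrl.hand_in())"
```

```text
time_s: 11.98
eef_pos: [0.4461, -0.1676, 0.239]
eef_rot: [0.001, -0.034, 0.999, -0.001]
wrist_force: [-0.4, 0.6, -0.6]
opening: 0.498
1.9414635854341737
the job is handed in; nothing more can be done
None
```

I moved the blue glue stick from the low left pan to the front half of the right pan, beside the stapler, and handed the job in at about 12 s. The hand-in gives no verdict.

**Last checks:**
- **Level:** the rim corners average z = 78.0 mm on the right and 76.9 mm on the left. They were about 87 and 67 mm at the start. Single corners scatter by 2–3 mm, so this shows level only to within a millimetre or two. I did not measure the beam angle directly.
- **Glue stick:** its base is at z ≈ 75 mm and its axis is within about 2° of vertical, at roughly x −40 mm, y −120 mm in the balance frame.
- **Box and look-alikes:** the box still lies on the left pan. The red and purple look-alikes in front of the balance look unmoved.
- **At rest:** three pictures taken over about 0.6 s differ only by image noise. The open gripper is well clear of everything.

**One disagreement:** the cameras placed the fingertips about 37–40 mm behind the reported TCP (about 50 mm with the jaws fully open), where the description puts them at it. I set heights from the tips as seen in the pictures, and both the grasp and the placing worked on that basis.

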